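Bedside honour bar: read the carton's label with the hand reader, then basket the carton

ROBOT

A 6-joint arm with a two-finger parallel gripper is mounted at the origin on the work surface. World frame = base frame: x ahead of the robot, y to its left, z up, the work surface at z = 0. Lengths are in m, angles in rad, forces in N, time in s.
With the tool pointing down it reaches from about 0.325 to 0.775 m from the base axis. Payload 5.5 kg.
Tool frame: the origin (TCP) lies between the finger pads; the fingertips stand 8 mm ahead of it and the grasp point (between the pads) lies 11 mm behind it (tcp_to_tips is the distance from the TCP to the fingertips, in m); z points along the fingers, y is the direction in which the jaws open and shut (so a half turn about z gives the same grasp; the last joint's range is limited). The gripper opens to 88 mm and grips with 3 to 60 N. Pads are 20 mm wide; open, the fingers measure 115 mm over their backs; the gripper's body (75 mm by 178 mm) begins 61 mm behind the grasp point.
Start: joints at [1.177, 0.091, 1.231, -0, 1.82, -0.057], TCP at [0.198, 0.566, 0.231] pointing down, gripper open.
Joint ranges: [-2.87, 2.87], [-0.86, 2.18], [0.17, 2.46], [-1.51, 4.65], [0.06, 2.69], [-2.65, 2.65]. Speed limits (rad/s): [2.57, 2.57, 3.01, 3.14, 3.14, 3.14].

INTERFACE

Orientations are given as a unit quaternion [w, x, y, z].
In Python, from bench import * gives the robot as it stands. Calls block until the motion is done:
- move_to(position, orientation): joint-space move of the TCP to a pose.
- move_l(position, speed=0.15, orientation=None): straight line of the TCP; orientation=None keeps the orientation; speed is the mean speed in m/s.
- movej(angles): joint-space move.
- gripper_open() and close(): open the fingers fully, or close them until they stop; the grip force is fixed at half the most.
- hold(seconds).
- inverse_kinematics(position, orientation): joint angles nearest the present ones, or None.
- state(): the state.
- get_image(name): name is "scene" or "top" or "wrist"; returns a dict with "frame" (384x512x3 uint8, blue, green, red), "depth" (384x512 float32, m along the optical axis (not along the pixel's ray), 0 where there is no reading), "camera_matrix" (3x3 intrinsics, pixels), "view" (4x4, takes a point from world to camera coordinates). Camera axes: x right, y up, looking along -z (the intrinsics and any distortion apply to the point x, -y, -z); pixel columns grow to the right and rows downward; lengths in m; the calibration is good to about 2 mm. The wrist camera is an equidistant fisheye: a pixel r from the principal point sees the ray r / f radians off the axis. A picture is of the moment at which its call begins.
A pose or a line that the arm cannot do raises IKError and nothing moves.
- job_done(): hands the job in, once; it reports no verdict.
The state is a dict: "time": time; "joint_pos": joint angles; "dq": joint speeds; "joint_torque": joint torques, N m; "ee_pos": TCP position; "ee_rot": TCP orientation; "ft_force": force on the tool from outside, world axes, zero at the start; "moment": the same for the moment, N m; "finger_gap": finger opening in m.
Only numpy, scipy, OpenCV 4.12 (cv2) and the standard library are available. Lean on these libraries where they do the work, as an engineer would, in place of code of your own. Each camera call takes 0.05 s, during which the arm holds its last target. There are 200 camera calls.

TASK

The long narrow carton on one of the sloping stands has been used up. Pick up the hand-held label reader and, while the carton stays on its stand, press the reader's sprung mouth gently, flat and centred on the carton's label, with the mouth's long side along the label's long side, and hold it steady there for a good second. Then stand the reader back on its rubber mat and drop the carton into the wire basket, leaving the tea box, mug, vase and clock where they are.

Things in the scene. Friction and masses are not known exactly. Their poses are not given: they have to be found in the camera images.
- reader: Grey hand-held label reader, 190 mm long, 92 high, like a desk-telephone handset standing on its two ends. Origin: middle of its underside. +x along the handle to the head, +z up. Handle bar 30 mm wide (y), 26 high, centred at z = 75, free from x = -74 to +47 mm. Head 46 (x) x 70 (y) mm at x = 70, ending below in a dark mouth facing -z. Foot 22 x 52 mm at x = -85.
- reader_grip (a point): Point on the reader to grip: middle of the handle's bar (reader x = 0, z = 75 mm); same axes as the reader.
- reader_mouth (a point): Centre of the reader's mouth face at rest (reader x = 70 mm, z = 0); axes as the reader: it reads along -z; long side (58 mm) along y, short side (36 mm) along x. The rubber mouth is sprung: it gives from about 2 N, 0.5 mm per newton, and bottoms after 4 mm at 10 N (this point does not move with it).
- carton: Long narrow plain cardboard carton 120 (x) x 58 (y) x 45 (z) mm, about 0.16 kg, lying on the 30 degree slope of stand_a against its low lip. Origin: centre of its underside; +x runs uphill along its length, +z is the normal of its top face, which leans 30 degrees from vertical towards the stand's front.
- carton_label (a point): Centre of the barcode label (paper, 70 mm along x by 42 mm along y), in the middle of the carton's top face; +z out of the label, +x along the label's long side.
- carton_mid (a point): Centre of the carton's volume; axes as the carton.
- stand_a: White sloping display stand that holds the carton: base 130 x 76 mm, a 46 mm wide board rising away from the front (-x) at 30 degrees, 26 mm deep lip at its foot (stands 16 mm above the board's face). Highest edge 96 mm. Fixed. Origin: centre of its underside.
- teabox: Square plain cardboard tea box 100 x 100 x 32 mm with a similar label, lying on the other, identical stand in the same way; not to be disturbed. Origin: centre of its underside; +x uphill, +z normal of its top face.
- mat: Black rubber mat 250 x 130 mm, 4 mm thick, on which the reader stands. Fixed. Origin: centre of its underside; +x along its long side.
- basket: Wire basket, outside 240 (x) x 180 (y) mm and 90 mm high, walls 5 mm, floor 4 mm, open on top. Fixed. Origin: centre of its underside.
- mug: White mug, 80 mm wide, 90 mm high, handle at +y; leave alone. Origin: centre of its underside.
- vase: Glass vase with flowers, about 68 mm wide (flowers 140 mm), 240 mm high; leave alone. Origin: centre of its underside.
- clock: Black bedside clock 45 x 120 x 79 mm; leave alone. Origin: centre of its underside.
Mind the look-alikes: they are no part of the job. What is shaped like the carton but green or turquoise is not meant.

How it is judged:
On the way:
1. the held reader's mouth is pressed gently (2.5 to 12 N), flat (12 degrees), centred (12 mm) and lengthwise (17 degrees) on the label, for 1 s, the carton still on its stand (contact force between reader and carton between 2.5 and 12 N and distance between reader_mouth and carton_label below 0.012 m and angle between the z axis of reader_mouth and the z axis of carton_label, either way round below 0.21 rad and angle between the y axis of reader_mouth and the x axis of carton_label, either way round below 0.3 rad and z of reader_grip in the frame of carton_label above 0.04 m and contact force between the fingers and reader above 1 N and distance of carton_mid from where it was at the start of the episode below 0.025 m), for 1 s.
At the end, for the whole second after the job is handed in: the carton rests inside the wire basket, its centre below the rim; the reader stands upright (7 degrees) and still on its mat, its middle within 80 mm along and 50 mm across of the mat's centre; tea box, mug, vase and clock are within 40 mm of where they were (x of carton_mid in the frame of basket between -0.115 and 0.115 m and y of carton_mid in the frame of basket between -0.085 and 0.085 m and z of carton_mid in the frame of basket between 0 and 0.085 m and linear speed of each of carton, reader below 0.02 m/s and x of reader in the frame of mat between -0.08 and 0.08 m and y of reader in the frame of mat between -0.05 and 0.05 m and height (world z) of reader between -0.002 and 0.012 m and angle between reader's own z axis and vertical below 0.12 rad and distance of each of teabox, mug, vase, clock from where it was at the start of the episode below 0.04 m); the robot touches nothing.
It fails at once if the reader is rammed into the carton (over 25 N) (contact force between reader and carton above 25 N).
It fails at once if the tea box, mug, vase or clock is disturbed (moved over 40 mm) (distance of any of teabox, mug, vase, clock from where it was at the start of the episode above 0.04 m).
It also fails if it takes over 72 s, if anything falls off the work surface, if the arm or the gripper's body presses on something with over 40 N, if the wrist force passes 120 N, or if a joint passes its speed limit or range.

## Working session

There is one attempt and no reset: what is moved stays moved. The work goes in short steps, each a Python script; the robot and the scene stay as the last script left them, time stands still between calls to the robot, and variables do not carry over. Pictures are saved under pics/ and viewed, about 8 in all and at most 12, crops included, and the job is handed in when it is done.

```bash
ls; mkdir -p pics; python3 - <<'E'
from bench import *
import cv2,numpy as np
for n in("scene","top"):
    g=get_image(n); cv2.imwrite(f"pics/{n}0.png",g["frame"]); np.savez(f"pics/{n}0.npz",**{k:np.array(v) for k,v in g.items()})
    v=np.array(g["view"]); print(n,g["camera_matrix"],-v[:3,:3].T@v[:3,3],v[2,:3],g.keys(),(g["depth"]>0).mean())
a=[cv2.imread(f"pics/{n}0.png") for n in("scene","top")]
print(state())
E
```

```text
pics
scene [[372.27952991   0.         247.53829804]
 [  0.         372.27952991 189.87108757]
 [  0.           0.           1.        ]] [ 1.18128138 -0.86790048  0.81833254] [ 0.493569   -0.68763612  0.53249057] dict_keys(['frame', 'depth', 'camera_matrix', 'view']) 0.9713185628255209
top [[368.11062631   0.         247.61223323]
 [  0.         368.11062631 196.62202359]
 [  0.           0.           1.        ]] [0.38778393 0.06159962 1.4330668 ] [-0.11140772 -0.01678182  0.99363308] dict_keys(['frame', 'depth', 'camera_matrix', 'view']) 0.996063232421875
{'time': 0.1, 'joint_pos': array([ 1.17729960e+00,  9.17399344e-02,  1.23173914e+00, -2.16917054e-05,
        1.81983174e+00, -5.66830296e-02]), 'dq': array([ 0.00131242, -0.00104344, -0.00310755, -0.00024022,  0.00035328,
        0.00241848]), 'joint_torque': array([ 2.51770565e-03, -4.47856271e+01, -4.07568634e+01,  7.00242841e-02,
        2.85081955e-02, -1.20767822e-04]), 'ee_pos': array([0.19818784, 0.5660472 , 0.22966095]), 'ee_rot': array([-1.81492971e-04,  1.67614516e-01,  9.85852238e-01, -8.39754724e-04]), 'ft_force': array([ 0.28279266, -0.19221192, -0.32587505]), 'moment': array([ 0.02269527, -0.08331887,  0.00631945]), 'finger_gap': 0.08788279524797141}
```

View pics/top0.png

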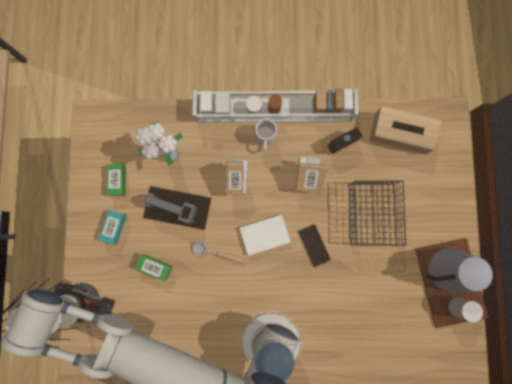

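View pics/scene0.png

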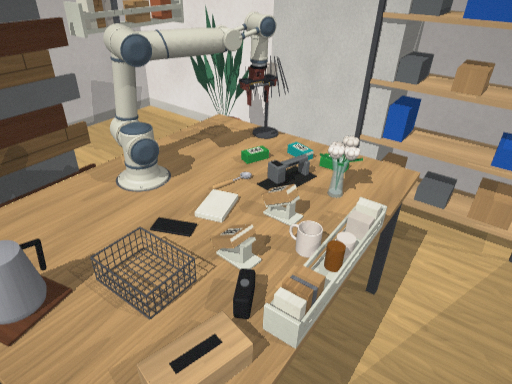

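The top view shows two stands: the narrow box (carton) at about (237,178) and the square tea box at (311,177). The reader is on its mat at (178,207), the basket at about (367,213). The scene view confirms this layout.

```bash
cat > h.py <<'E'
import numpy as np,cv2
from scipy.spatial.transform import Rotation as R
def cloud(g):
    K=np.array(g["camera_matrix"]);V=np.array(g["view"]);d=np.array(g["depth"])
    v,u=np.mgrid[:d.shape[0],:d.shape[1]]
    p=np.stack([(u-K[0,2])/K[0,0]*d,-(v-K[1,2])/K[1,1]*d,-d],-1)
    p[d==0]=np.nan
    return (p-V[:3,3])@V[:3,:3]
def quat(Rm):
    q=R.from_matrix(Rm).as_quat(); return [q[3],q[0],q[1],q[2]]
E
python3 - <<'E'
from h import *
g=np.load("pics/top0.npz");P=cloud(g);f=g["frame"]
np.set_printoptions(precision=3,suppress=True)
def st(n,u0,u1,v0,v1,m=None,z=(0.01,1)):
    q=P[v0:v1,u0:u1].reshape(-1,3);c=f[v0:v1,u0:u1].reshape(-1,3).astype(int)
    k=(q[:,2]>z[0])&(q[:,2]<z[1])
    if m is not None:k&=m(c)
    q=q[k];r=cv2.minAreaRect(q[:,:2].astype(np.float32)); print(n,k.sum(),"z",q[:,2].min(),q[:,2].max(),"rect",np.array(r[0]),np.array(r[1]),r[2]); return q
tan=lambda c:(c[:,2]-c[:,0]>25)
for n,b in(("left",(222,250,152,200)),("right",(295,328,152,200))):
    q=st(n,*b)
    q=st(n+" tan",*b,z=(.06,.3))
    A=np.c_[q[:,:2],np.ones(len(q))];s=np.linalg.lstsq(A,q[:,2],rcond=None)[0];print(" slope",s)
dark=lambda c:c.max(1)<60
st("mat",138,216,182,234,dark,(-.01,.012))
q=st("reader",138,216,182,234,None,(.05,.2))
q=st("basket",322,412,175,252,None,(.06,.2))
q=st("mug",252,282,115,150,None,(.03,.2))
q=st("vase",132,185,120,163,None,(.03,.4))
x=[cv2.resize(f[150:235,135:330],None,fx=4,fy=4,interpolation=cv2.INTER_CUBIC)]
cv2.imwrite("pics/c1.png",x[0])
E
```

```text
left 617 z 0.01013572596493976 0.13888248379244597 rect [0.621 0.131] [0.074 0.144] 87.4713363647461
left tan 573 z 0.06272770993222536 0.13888248379244597 rect [0.615 0.131] [0.058 0.131] 88.2670669555664
 slope [ 0.355  0.029 -0.115]
right 883 z 0.010194553702838565 0.11772478160689319 rect [ 0.631 -0.151] [0.101 0.139] 85.03601837158203
right tan 854 z 0.06003764781360298 0.11772478160689319 rect [ 0.625 -0.15 ] [0.101 0.126] 84.91717529296875
 slope [ 0.312 -0.041 -0.109]
mat 677 z -0.004815803381839406 0.011926069399528635 rect [0.506 0.363] [0.231 0.114] 78.61936950683594
reader 620 z 0.0500729994103302 0.10361695172266223 rect [0.505 0.378] [0.189 0.07 ] 70.82453918457031
basket 479 z 0.06010987279284131 0.10019495411088501 rect [ 0.488 -0.336] [0.3   0.253] 88.81222534179688
mug 345 z 0.03030621046645258 0.09632684779317499 rect [0.789 0.012] [0.111 0.132] 89.79150390625
vase 1166 z 0.030322845723492878 0.24467259805743446 rect [0.717 0.394] [0.139 0.134] 66.41302490234375
```

View pics/c1.png

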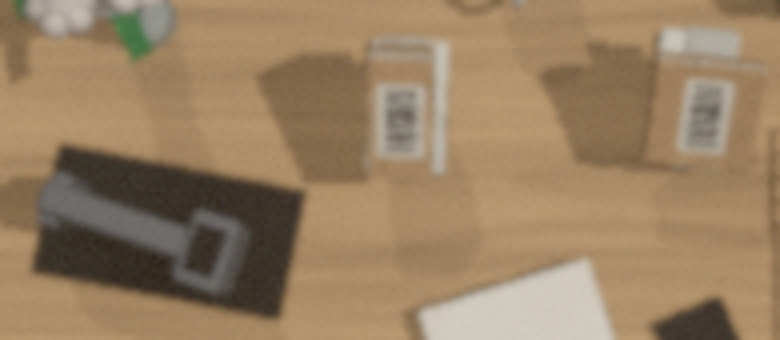

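The crop shows the reader's foot at about (60,200), its head at (215,250), and the carton's label at (400,120). The slope rises towards world +x. I'll take one wrist look between reader and carton to refine both.

```bash
python3 - <<'E'
from bench import *
from h import *
np.set_printoptions(precision=3,suppress=True)
Rd=np.array([[0,-1,0],[-1,0,0],[0,0,-1]]).T*1.0
for s in (1,-1):
    Rm=np.c_[[0,s,0],[s,0,0],[0,0,-1]].astype(float)
    q=inverse_kinematics([0.5,0.25,0.36],quat(Rm)); print(s,np.linalg.det(Rm),q)
    if q is not None and abs(q[5])<2: best=Rm
move_to([0.5,0.25,0.36],quat(best))
g=get_image("wrist");cv2.imwrite("pics/w1.png",g["frame"]);np.savez("pics/w1.npz",**{k:np.array(v) for k,v in g.items()})
s=state();print(s["time"],s["ee_pos"],s["ft_force"],g["camera_matrix"],np.array(g["view"]),np.nanmin(g["depth"]))
E
```

```text
1 1.0 [ 0.403  0.048  1.043 -0.     2.051  0.403]
-1 1.0 None
1.8167 [0.5   0.251 0.359] [ 0.312 -0.45  -0.551] [[297.319   0.    252.243]
 [  0.    297.319 195.578]
 [  0.      0.      1.   ]] [[ 1.     0.001 -0.001 -0.499]
 [-0.002  0.963 -0.268 -0.174]
 [ 0.001  0.268  0.963 -0.582]
 [ 0.     0.     0.     1.   ]] 0.0
```

View pics/w1.png

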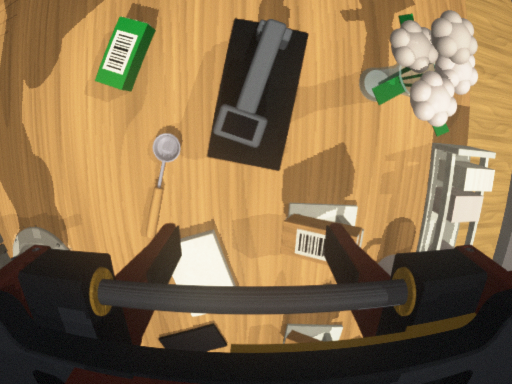

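The wrist view shows the reader clearly: foot at about (275,30), head frame at (242,122), mat corners visible. The carton label at (312,243) is partly behind a finger, so I'll take one look from further over.

```bash
cat >> h.py <<'E'
def wcloud(g):
    K=np.array(g["camera_matrix"]);V=np.array(g["view"]);d=np.array(g["depth"]).astype(float)
    v,u=np.mgrid[:d.shape[0],:d.shape[1]]
    a=(u-K[0,2])/K[0,0];b=(v-K[1,2])/K[1,1];t=np.hypot(a,b)+1e-9;k=np.tan(t)/t
    p=np.stack([a*k*d,-b*k*d,-d],-1);p[d==0]=np.nan
    return (p-V[:3,3])@V[:3,:3]
E
python3 - <<'E'
from bench import *
from h import *
np.set_printoptions(precision=3,suppress=True)
move_to([0.56,0.02,0.36],quat(np.c_[[0,1,0],[1,0,0],[0,0,-1]].astype(float)))
g=get_image("wrist");cv2.imwrite("pics/w2.png",g["frame"]);np.savez("pics/w2.npz",**{k:np.array(v) for k,v in g.items()})
print(state()["time"])
P=wcloud(g);f=g["frame"].astype(int)
# carton top: points near, above 
k=(abs(P[...,0]-.615)<.1)&(abs(P[...,1]-.131)<.06)&(P[...,2]>.06)&(P[...,2]<.2)
q=P[k];print(k.sum(),q.min(0),q.max(0))
# ransac plane
rng=np.random.default_rng(0);best=0
for _ in range(500):
    a,b,c=q[rng.choice(len(q),3,False)];n=np.cross(b-a,c-a);n/=np.linalg.norm(n)+1e-12;i=abs((q-a)@n)<.0025
    if i.sum()>best:best=i.sum();bi=i
m=q[bi];c=m.mean(0);n=np.linalg.svd(m-c,full_matrices=False)[2][2];n*=np.sign(n[2]);print("plane",best,c,n,"tilt",np.degrees(np.arccos(n[2])))
rows=np.argwhere(k)[bi];
print("rect top face", cv2.minAreaRect(m[:,:2].astype(np.float32)))
col=f[k][bi];print(np.percentile(col,[5,50,95],axis=0))
# uphill basis in plane
e1=np.array([1,0,0])-n*n[0];e1/=np.linalg.norm(e1);e2=np.cross(n,e1)
uv=np.c_[(m-c)@e1,(m-c)@e2].astype(np.float32)
r=cv2.minAreaRect(uv);print("face in plane",r,c+e1*r[0][0]+e2*r[0][1])
w=(col[:,2]-col[:,0])<30
r=cv2.minAreaRect(uv[w]);print("label",w.sum(),r,c+e1*r[0][0]+e2*r[0][1]);print("e1",e1)
# reader from w1
g=np.load("pics/w1.npz");P=wcloud(g);f=g["frame"].astype(int)
k=(abs(P[...,0]-.505)<.12)&(abs(P[...,1]-.375)<.13)
z=P[...,2]
hi=k&(z>.05)&(z<.12);q=P[hi];print("reader z",np.percentile(q[:,2],[2,50,98]))
t=k&(z>.07)&(z<.12);q=P[t];r=cv2.minAreaRect(q[:,:2].astype(np.float32));print(r)
d=q[:,:2]-q[:,:2].mean(0);ax=np.linalg.svd(d,full_matrices=False)[2][0];ax*=-np.sign(ax[1]);
s=d@ax;l=d@np.array([-ax[1],ax[0]])
for a in np.arange(s.min(),s.max(),.02):
    j=(s>=a)&(s<a+.02);print(round(a-s.min(),3),l[j].min(),l[j].max(),(l[j].min()+l[j].max())/2)
print("centre",q[:,:2].mean(0),ax,s.min(),s.max(),np.degrees(np.arctan2(ax[1],ax[0])))
mt=k&(z<.02)&(z>-.02)&(f.max(-1)<70);q=P[mt];print("mat",q[:,2].mean(),cv2.minAreaRect(q[:,:2].astype(np.float32)))
E
```

```text
2.8083
3817 [0.546 0.099 0.061] [0.679 0.161 0.135]
plane 3319 [0.601 0.13  0.106] [-0.498  0.019  0.867] tilt 29.884149234471774
rect top face ((0.5986230373382568, 0.1299591213464737), (0.05902089178562164, 0.10550016164779663), 87.31986999511719)
[[ 66.  86.  94.]
 [ 81. 135. 181.]
 [190. 213. 223.]]
face in plane ((-0.0037514381110668182, 0.00032968074083328247), (0.05902192369103432, 0.12094144523143768), 87.0633316040039) [0.598 0.13  0.104]
label 655 ((-0.003536868840456009, 0.0006740167737007141), (0.037181556224823, 0.06369110196828842), 87.54947662353516) [0.598 0.13  0.104]
e1 [0.867 0.011 0.498]
reader z [0.068 0.092 0.098]
((0.5030155181884766, 0.37588247656822205), (0.18800383806228638, 0.07006482779979706), 71.8031997680664)
0.0 -0.023902825434555613 0.02297438241836784 -0.0004642215080938872
0.02 -0.014902683012962324 0.015287912302931842 0.00019261464498475898
0.04 -0.015837304841110445 0.015389795555118402 -0.0002237546429960215
0.06 -0.015531711356709475 0.015157533260748281 -0.00018708904798059658
0.08 -0.01547243531835776 0.014867028261063672 -0.0003027035286470442
0.1 -0.016067896673953194 0.014342978533868992 -0.0008624590700421009
0.12 -0.015847476942984405 0.015097187971941126 -0.0003751444855216394
0.14 -0.03531095725518578 0.03471302409940584 -0.0002989665778899697
0.16 -0.035238632786799756 0.03496594827578087 -0.00013634225550944457
0.18 -0.034614197021484314 0.034651372671361855 1.8587824938770536e-05
centre [0.498 0.359] [-0.322 -0.947] -0.1119349278596189 0.07582484320331515 -108.80895977139502
mat 0.0037697118715297735 ((0.5063827037811279, 0.36308759450912476), (0.2469799965620041, 0.12762056291103363), 78.73589324951172)
```

View pics/w2.png

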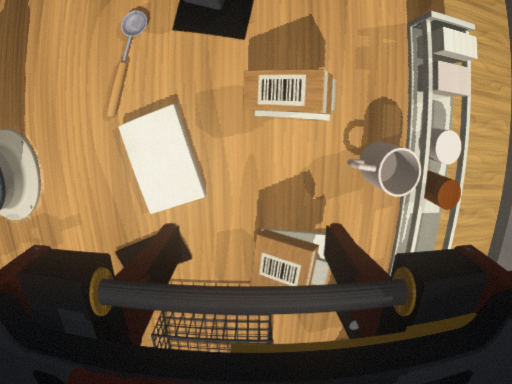

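The carton face measures 59 x 121 mm at 29.9° tilt, and its label is centred at (0.598, 0.130, 0.104). The reader matches its given sizes. Next I'll grip it at reader x=+28 mm, nearer the head so the press has a shorter lever, lift it, and check how it hangs.

```bash
cat >> h.py <<'E'
GX=.028
rx=np.array([-.322,-.947,0]);rx/=np.linalg.norm(rx);rz=np.array([0,0,1.]);ry=np.cross(rz,rx)
RO=np.array([.5034,.375,.004])
RR=np.c_[rx,ry,rz]
def tool(Rr): return np.c_[-Rr[:,0],Rr[:,1],-Rr[:,2]]   # tool rotation from reader rotation
L=np.array([.598,.130,.104])
a=np.radians(-2.3);u=np.array([np.cos(a)*np.cos(np.pi/6),np.sin(a)*np.cos(np.pi/6),.5])
n=np.array([-.5*np.cos(a),-.5*np.sin(a),np.cos(np.pi/6)])
RP=np.c_[np.cross(u,n),u,n]
OFF=np.array([GX-.070,0,.064])
def press(h,R_=None): 
    return L+RP@OFF+n*h
E
python3 - <<'E'
from bench import *
from h import *
np.set_printoptions(precision=3,suppress=True)
qp=quat(tool(RP));print("ik press",press(.0),inverse_kinematics(press(0),qp),inverse_kinematics(press(.06),qp))
T=RO+RR@np.array([GX,0,.064]);q=quat(tool(RR));print(T,inverse_kinematics(T,q))
move_to(T+[0,0,.10],q); move_l(T,.1); f0=state()["ft_force"]
close();hold(.2);s=state();print("gap",s["finger_gap"],s["ee_pos"])
move_l(T+[0,0,.12],.1);hold(.2)
s=state();print(s["time"],s["finger_gap"],s["ft_force"]-f0,s["moment"])
g=get_image("wrist");cv2.imwrite("pics/w3.png",g["frame"]);np.savez("pics/w3.npz",**{k:np.array(v) for k,v in g.items()})
P=wcloud(g);q=P-(RO+[0,0,.12])
loc=q@RR
k=(loc[...,2]>.08)&(loc[...,2]<.105)&(abs(loc[...,1])<.014)&(loc[...,0]<-.01)&(loc[...,0]>-.073)
p=loc[k];print(k.sum());c=np.polyfit(p[:,0],p[:,2],1);print("sag deg",np.degrees(np.arctan(c[0])),"z at grip",np.polyval(c,GX))
E
```

```text
ik press [0.568 0.173 0.159] [ 0.348 -0.356  1.846 -0.207  1.169  0.422] [ 0.376 -0.44   1.816 -0.212  1.285  0.426]
[0.494 0.348 0.068] [ 0.558  0.133  1.474 -0.     1.534  0.886]
gap 0.029841254506882096 [0.494 0.348 0.068]
8.0667 0.02988110363800034 [-0.38  -0.044 -4.181] [-0.109  0.136  0.003]
8726
sag deg 0.02584112263882766 z at grip 0.08671994099116803
```

View pics/w3.png

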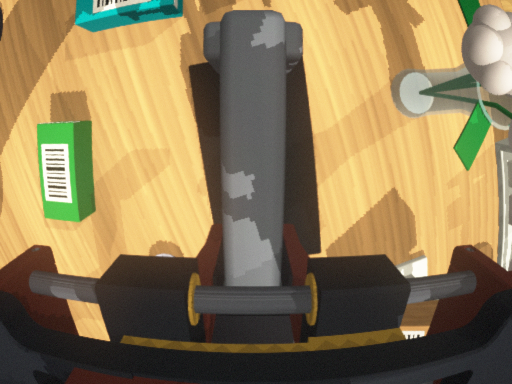

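The wrist view shows the reader held square in the jaws (handle at (252,150)), and the measured sag is 0.0°. Next is the guarded press.

```bash
cat > hs.py <<'E'
from bench import *
from h import *
np.set_printoptions(precision=3,suppress=True)
def chk(tag):
    g=get_image("wrist");s=state();cv2.imwrite(f"pics/{tag}.png",g["frame"])
    # reader frame from TCP
    w,x,y,z=s["ee_rot"];Rt=R.from_quat([x,y,z,w]).as_matrix();Rr=np.c_[-Rt[:,0],Rt[:,1],-Rt[:,2]]
    loc=(wcloud(g)-np.array(s["ee_pos"]))@Rr+np.array([GX,0,.064])
    k=(loc[...,2]>.07)&(loc[...,2]<.11)&(abs(loc[...,1])<.012)&(loc[...,0]<-.01)&(loc[...,0]>-.073)
    p=loc[k];c=np.polyfit(p[:,0],p[:,2],1);print(tag,"sag deg",np.degrees(np.arctan(c[0])),"z at grip",np.polyval(c,GX))
    return g
E
python3 - <<'E'
from hs import *
q=quat(tool(RP))
move_to(press(.09),q);move_l(press(.02),.1);hold(.3)
def F(): return np.mean([(hold(.03),state()["ft_force"])[1] for _ in range(4)],0)
f0=F();s=state();print("base",f0,"err mm",(s["ee_pos"]-press(.02))*1e3)
chk("w4")
for h in np.r_[np.arange(.012,.0049,-.002),np.arange(.004,-.0081,-.0007)]:
    move_l(press(h),.02);hold(.1);f=F()-f0;fn=f@n;print(round(h*1e3,1),"fn %.2f"%fn,f)
    if fn>4.5:break
print(state()["time"],h,((state()["ee_pos"]-press(h))@n)*1e3)
E
```

```text
base [-0.206  0.154 -2.592] err mm [-0.011  0.034  0.321]
w4 sag deg -0.030083401754502106 z at grip 0.08803102248891959
12.0 fn -0.02 [-0.077 -0.534 -0.049]
10.0 fn -0.30 [ 0.036 -0.5   -0.315]
8.0 fn -0.22 [ 0.058 -0.206 -0.22 ]
6.0 fn 0.09 [ 0.233 -0.367  0.252]
4.0 fn -0.69 [ 0.474 -0.002 -0.521]
3.3 fn 0.24 [-0.51  -0.435 -0.008]
2.6 fn 0.26 [0.308 0.153 0.473]
1.9 fn -0.04 [-0.267  0.139 -0.202]
1.2 fn 0.15 [-0.1   -0.184  0.116]
0.5 fn -0.12 [ 0.413 -0.039  0.104]
-0.2 fn -0.36 [ 0.695  0.055 -0.02 ]
-0.9 fn 2.65 [-1.726  0.012  2.059]
-1.6 fn 4.10 [-2.861  0.798  3.06 ]
-2.3 fn 5.84 [-3.621  0.621  4.635]
17.2667 -0.002300000000000001 0.10474396439767884
```

```bash
python3 - <<'E'
from hs import *
f=[]
for _ in range(8): hold(.2); f.append((np.array(state()["ft_force"])-[-.206,.154,-2.592])@n)
print(np.array(f));chk("w5");print(state()["time"])
for c in("scene",):
    g=get_image(c);cv2.imwrite("pics/s5.png",cv2.resize(g["frame"][130:290,180:400],None,fx=3.5,fy=3.5,interpolation=cv2.INTER_CUBIC))
g=get_image("top");P=cloud(g);np.savez("pics/t5.npz",**{k:np.array(v) for k,v in g.items()})
cv2.imwrite("pics/t5.png",g["frame"])
E
```

```text
[6.076 6.221 6.015 6.026 6.163 6.184 6.154 5.709]
w5 sag deg 0.04938343541539185 z at grip 0.0879598422248063
18.9167
```

View pics/s5.png

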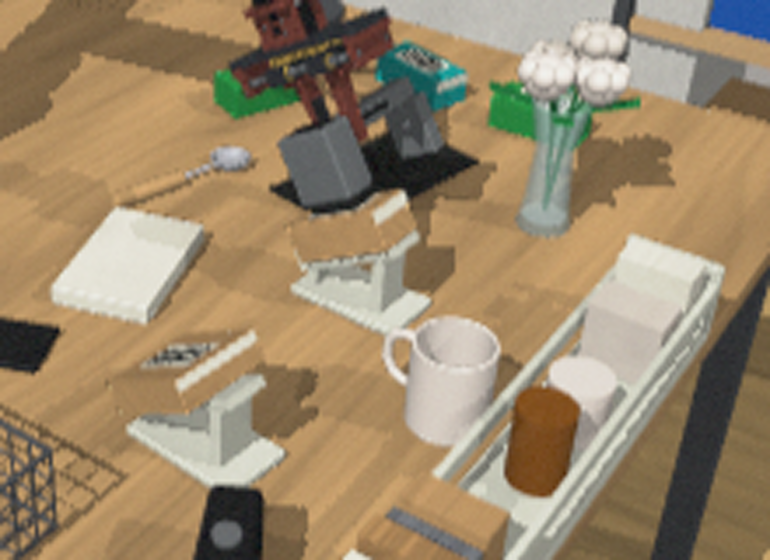

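The scene crop shows the reader's head flat on the carton (head at about (330,165)), with the carton seated on its stand. The force held at about 6 N for over 1.6 s. Now I'll return the reader and measure the basket rim.

```bash
python3 - <<'E'
from hs import *
move_l(press(.06),.08)
T=RO+RR@np.array([GX,0,.064]);q=quat(tool(RR))
move_to(T+[0,0,.12],q);move_l(T+[0,0,.015],.12);f0=np.array(state()["ft_force"]);move_l(T+[0,0,.0005],.03);hold(.2);print("dF",state()["ft_force"]-f0)
gripper_open();hold(.2);move_l(T+[0,0,.12],.15)
print(state()["time"])
g=get_image("wrist");cv2.imwrite("pics/w6.png",g["frame"]);P=wcloud(g);loc=(P-RO)@RR
k=(loc[...,2]>.06)&(loc[...,2]<.12)&(abs(loc[...,1])<.05)&(loc[...,0]<-.01)&(loc[...,0]>-.13)
p=loc[k];b=p[(abs(p[:,1])<.012)&(p[:,0]>-.073)];print("reader foot end",p[:,0].min(),"y",p[:,1].min(),p[:,1].max(),"slope deg",np.degrees(np.arctan(np.polyfit(b[:,0],b[:,2],1)[0])),"top z",np.median(b[:,2]))
g=get_image("top");P=cloud(g);f=g["frame"].astype(int)
for nm,P,f in(("now",P,f),("t0",cloud(np.load("pics/top0.npz")),np.load("pics/top0.npz")["frame"].astype(int))):
    m=np.zeros(f.shape[:2],bool);m[172:255,320:415]=1
    for zz in((.075,.105),(.082,.1)):
        p=P[m&(P[...,2]>zz[0])&(P[...,2]<zz[1])];print(nm,zz,len(p),np.percentile(p,[0,3,97,100],axis=0)[:,:2].tolist(),cv2.minAreaRect(p[:,:2].astype(np.float32)))
    # carton
    k=np.zeros(f.shape[:2],bool);k[150:202,220:252]=1
    p=P[k&(P[...,2]>.06)];print("carton",cv2.minAreaRect(p[:,:2].astype(np.float32)))
im=np.hstack([cv2.resize(g["frame"][165:260,130:220],None,fx=4,fy=4),cv2.resize(g["frame"][165:260,318:418],None,fx=4,fy=4)]);cv2.imwrite("pics/c6.png",im)
E
```

```text
dF [ 0.684 -0.213  0.31 ]
24.7083
reader foot end -0.0960051985487901 y -0.026540808862149587 0.026292045228229855 slope deg 0.07633334533029992 top z 0.08762429904164626
now (0.075, 0.105) 487 [[0.36191994960596463, -0.4882759605511122], [0.3619894347028096, -0.4846367815587373], [0.6179967753884044, -0.18420565732922958], [0.6272216362544835, -0.1803368148561909]] ((0.49296069145202637, -0.33266681432724), (0.3098820745944977, 0.2627637982368469), 88.86837768554688)
now (0.082, 0.1) 448 [[0.36191994960596463, -0.4882759605511122], [0.36198698206198004, -0.4847235146203149], [0.6129924809653848, -0.1861315877005176], [0.6272216362544835, -0.18114812803844732]] ((0.4929521679878235, -0.33310025930404663), (0.3090150058269501, 0.2627637982368469), 88.86837768554688)
carton ((0.6146837472915649, 0.13060036301612854), (0.05798155814409256, 0.1314002275466919), 88.333740234375)
t0 (0.075, 0.105) 484 [[0.36187275788069195, -0.4873745124612879], [0.361985588084222, -0.48473195688457926], [0.6201394874851511, -0.18407680118098885], [0.6271721619017098, -0.18022374874760252]] ((0.4928479790687561, -0.3320416808128357), (0.3091142177581787, 0.2626255452632904), 88.81222534179688)
t0 (0.082, 0.1) 453 [[0.36187275788069195, -0.4873745124612879], [0.3619842369629066, -0.48477553895069947], [0.6136576391995262, -0.18573399240004815], [0.623797692203508, -0.1811000623269818]] ((0.49121081829071045, -0.33247455954551697), (0.3081807792186737, 0.259369820356369), 88.81222534179688)
carton ((0.6145254969596863, 0.13068579137325287), (0.0579092837870121, 0.13092121481895447), 88.2670669555664)
```

View pics/c6.png

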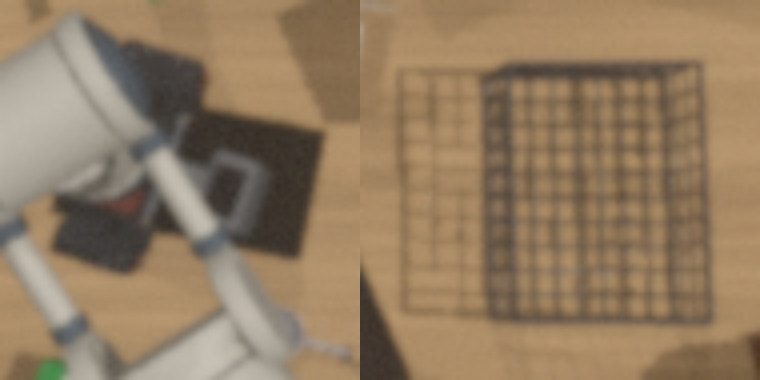

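The reader stands back on its mat, level (0.08°). The carton has not shifted (under 0.3 mm). In the crop the basket rim spans about x 511–708 and y 63–320, and the rest is a shadow. I'll cast the rim centre onto z=0.09, cross-check it with the floor, then grasp the carton.

```bash
python3 - <<'E'
from hs import *
g=np.load("pics/top0.npz");K=g["camera_matrix"];V=g["view"]
def cast(u_,v_,z):
    d=V[:3,:3].T@np.array([(u_-K[0,2])/K[0,0],-(v_-K[1,2])/K[1,1],-1]);c=-V[:3,:3].T@V[:3,3];return c+d*(z-c[2])/d[2]
px=lambda x,y:((x-360)/4+318-.4,y/4+165-.4)
B=cast(*px(609.5,192),.09);print("rim",B,"floor",cast(*px(577,195),.002))
for x,y in((511,64),(708,63),(711,320)):print(cast(*px(x,y),.09))
assert abs(B[0]-.49)<.03 and abs(B[1]+.38)<.05
C=L-n*.0225;tcp=C-n*.011
yc=np.cross(n,u)
cand=[np.c_[s*u,-s*yc,-n] for s in(1,-1)]
qs=[inverse_kinematics(tcp,quat(r)) for r in cand];print(tcp,qs)
s=[1,-1][int(np.argmin([9 if q is None else abs(q[5]) for q in qs]))];r=np.c_[s*u,-s*yc,-n]
V0=np.c_[[s,0,0],[0,-s,0],[0,0,-1]].astype(float);D=np.array([B[0],B[1],.05-.011])
print("drop ik",inverse_kinematics(D,quat(V0)),np.linalg.det(r))
move_to(tcp+n*.1,quat(r));move_l(tcp,.1);close();hold(.2);st=state();print("gap",st["finger_gap"],st["time"])
move_l(tcp+n*.03+np.array([0,0,.08]),.12)
move_l(np.array([.5,.1,.33]),.2)
move_to([D[0],D[1],.28],quat(V0));hold(.1);st=state();print("gap",st["finger_gap"],st["time"],st["ft_force"])
g=get_image("top");cv2.imwrite("pics/t7.png",cv2.resize(g["frame"][130:300,250:430],None,fx=3.3,fy=3.3))
E
```

```text
rim [ 0.479 -0.396  0.09 ] floor [ 0.482 -0.395  0.002]
[ 0.597 -0.311  0.09 ]
[ 0.597 -0.491  0.09 ]
[ 0.363 -0.482  0.09 ]
[0.615 0.129 0.075] [array([ 0.224, -0.226,  1.892, -0.159,  0.973,  1.891]), array([ 0.224, -0.226,  1.892, -0.159,  0.973, -1.251])]
drop ik [-0.746  0.194  1.459 -0.     1.489 -2.317] 1.0000000000000002
gap 0.05786126641770361 28.5833
gap 0.05752806811123592 32.6 [-0.997 -0.132 -1.419]
```

View pics/t7.png

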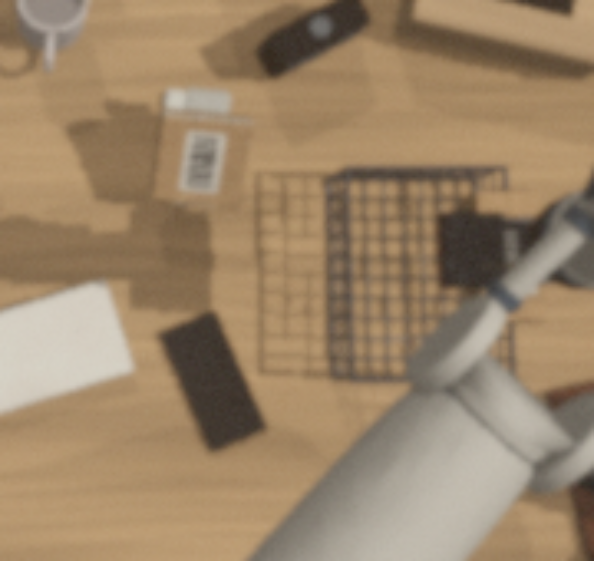

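The carton is held (gap 57.5 mm) over the basket, and the rim and floor centres agree within 3 mm. Now I'll lower and release it.

```bash
python3 - <<'E'
from hs import *
move_l([.480,-.396,.05],.12);hold(.1);print(state()["ft_force"])
gripper_open();hold(.3);move_l([.480,-.396,.28],.15)
move_to([.45,-.10,.33],state()["ee_rot"]);hold(.2)
g=get_image("top");cv2.imwrite("pics/t8.png",cv2.resize(g["frame"][90:300,120:420],None,fx=2.6,fy=2.6))
P=cloud(g);f=g["frame"].astype(int);m=np.zeros(f.shape[:2],bool);m[175:252,345:412]=1
p=P[m&(f[...,2]-f[...,0]>20)&(P[...,2]>.035)&(P[...,2]<.075)];print(len(p),np.median(p,0))
print(state()["time"],state()["finger_gap"])
# comparison with start
g0=np.load("pics/top0.npz");d=np.abs(g["depth"]-g0["depth"]);
for nme,b in dict(mug=(252,282,115,150),vase=(135,182,120,162),clock=(327,364,125,155),tea=(295,328,152,195),reader=(142,214,185,230)).items():print(nme,(d[b[2]:b[3],b[0]:b[1]]>.02).mean())
E
```

```text
[ 0.4   -0.507 -1.833]
484 [ 0.484 -0.402  0.05 ]
38.8583 0.08779961797527826
mug 0.004761904761904762
vase 0.010638297872340425
clock 0.007207207207207207
tea 0.23819591261451725
reader 0.012345679012345678
```

View pics/t8.png

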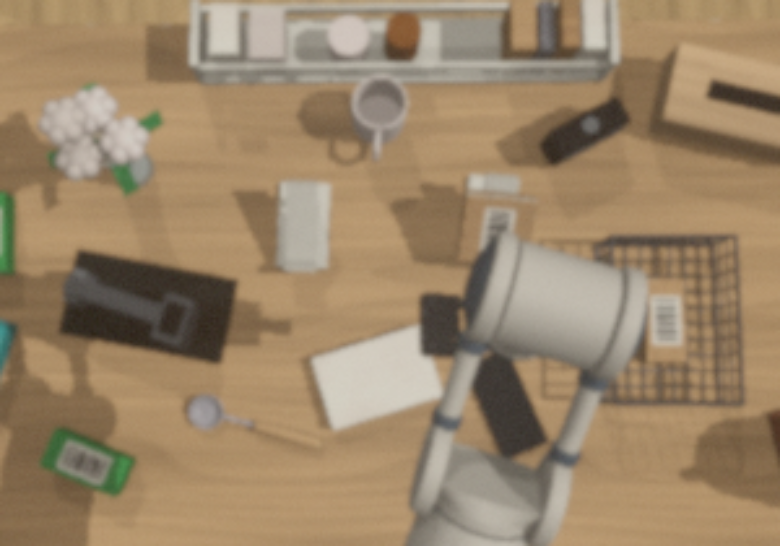

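The carton lies flat in the basket at (665,320) and the reader is on its mat at (130,300). The mug, vase, clock and tea box have not moved; the tea box's depth difference comes from the arm covering it. I'm handing in.

```bash
python3 -c "
from bench import *
job_done();print(state()['time'])"
```

```text
the job is handed in; nothing more can be done
the job is handed in; nothing more can be done
```

The job is done and handed in at about 39 s of the 72 s allowed; no verdict is reported.

- **Press:** I held the reader's mouth flat on the carton's label at about 6 N (5.7–6.2 N) for more than 1.6 s. The reader did not twist in the grip (0.05°), and the carton moved less than 0.3 mm on its stand. Centring on the label comes from the calibration and the measured grip, which I estimate to be good to about 3 mm. I did not measure it directly during contact.
- **Reader:** It is back on its mat at its starting place, level to 0.1°.
- **Carton:** It was released about 1 cm above the basket floor and lies flat inside. Its top is at z ≈ 0.05 m, about 7 mm from the basket's centre.
- **Other objects:** The mug, vase and clock show no change in the depth comparison. The tea box differed over 24% of its area, which I put down to the arm covering part of it in the last picture. It looks unmoved, but that check was not clean.

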